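Put the linocut kit back into its holders

TASK

Printing is over: put the linocut kit back in its holders, the blue-handled gouge level across both wire saddles of the narrow rest, the brayer on the wide wire stand with its roller hanging clear of the table, the small jar of blue ink in the round well of the wooden block and the ochre cleaner bottle in the steel drip dish. Keep jar and bottle upright all the way, and leave the tall cream jar and the red-lidded grey jar standing where they are.

Things in the scene. Friction and masses are not known exactly. Their poses are not given: they have to be found in the camera images.
- bottle: Ochre-yellow plastic bottle of cleaner with a black screw cap, standing, 0.14 kg. Body 48 mm in diameter up to 117 mm above its underside, cap 30 mm in diameter from there up to 139 mm. Origin at the centre of its underside, z up. Grip the body high, 95 mm above the underside, so that the cap does not touch the gripper.
- gouge: Lino gouge with blue turned wooden handle, 141 mm long, lying flat, 0.045 kg. Origin under the middle of its length, z up. The handle (22 mm thick, 20 mm high) runs from y = -12 to +70 mm, the thin steel blade from y = -14 to -70 mm. Weight centre near y = +25 mm: grip the handle about there, across x.
- ink_jar: Small glass jar of blue ink with a near-black lid, standing, 52 mm in diameter, 62 mm tall, 0.16 kg: the shortest jar on the table. Origin at the centre of its underside, z up. Grip the glass body.
- brayer: Ink roller: 25 mm thick turned wooden handle from y = -83 to +20 mm, wire yoke (crossbar at y = 16 to 27, side arms at x = -53 and +53, y = 24 to 68, their undersides at z = 13), black rubber roller 30 mm in diameter, 90 mm wide, axis at y = 68 mm. Origin on the table under the handle, z up; handle spans z = 1 to 31 mm. 0.21 kg. Grip the handle at y = -10 mm, across x.
- drip_dish: Fixed round steel drip dish with flared rim, 81 mm in diameter, 14 mm high, inner floor at z = 4 mm and 62 mm wide, mouth 75 mm wide: place of the ochre bottle. Origin at the centre of its underside.
- gouge_rest: Fixed narrow rest: brown wooden base 46 x 124 x 10 mm with two equal saddles of bent steel rod across x, at y = -46 and +46 mm, the bottoms 24 mm above the table, flared arms up to z = 42 mm, 42 mm apart at the top. Origin at the centre of its underside, y along it. The gouge lies along y, its middle over the origin, either way round.
- brayer_stand: Fixed stand: pale wooden base 92 x 140 x 10 mm; at y = +40 mm a straight steel rod bar along x, top at z = 38 mm, ends at x = -60 and +60 turned up to z = 52; at y = -56 a rod saddle, bottom at z = 26, flared. Origin at the centre of its underside. The brayer's y axis lies along the stand's y, origin over origin, 25 mm up: side arms on the bar between yoke and roller, handle in the saddle.
- jar_block: Fixed square plywood block 90 x 90 x 20 mm, a round well of 64 mm diameter in its middle, well floor at z = 6 mm: home of the blue ink jar. Origin at the centre of its underside. Keep the fingertips above the block's top.
- grey_jar: Bystander: jar of grey ink with a red lid, 60 mm in diameter, 77 mm tall, standing loose. Not to be moved or knocked over. Origin at the centre of its underside, z up.
- cream_jar: Bystander: tall jar of cream colour with a dark lid, 52 mm in diameter, 84 mm tall, standing loose. Not to be moved or knocked over. Origin at the centre of its underside, z up. Between the robot and this jar stands a fixed wooden easel 0.3 m tall (x = 0.18 to 0.45, y = -0.30 to -0.04 m): travel beyond or above it.
Things that resemble listed ones, but are neither listed nor needed, are in the scene too. Leave any green or purple look-alike of the ink_jar alone.

How it is judged:
By the outcome, as a careful person would: the job done as asked, in the order asked, and still so for the second after the job is handed in, with the robot touching nothing.
It also fails if it takes over 118 s, if anything falls off the work surface, if the arm or the gripper's body presses on something with over 40 N, if the wrist force passes 120 N, or if a joint passes its speed limit or range.

ROBOT

A 6-joint arm with a two-finger parallel gripper is mounted at the origin on the work surface; the furniture and walls round the work are solid. World frame = base frame: x ahead of the robot, y to its left, z up, the work surface at z = 0. Lengths are in m, angles in rad, forces in N, time in s.
With the tool pointing down it reaches from about 0.35 to 0.775 m from the base axis. Payload 5.5 kg.
Tool frame: the origin (TCP) lies at the very end of the fingers, on their centre line; the grasp point (between the pads) lies 19 mm behind it; z points along the fingers, y is the line along which they close (so a half turn about z gives the same grasp; the last joint's range is limited). The gripper opens to 85 mm and grips with 20 to 120 N. Pads are 22 mm wide; open, the fingers measure 114 mm over their backs; the gripper's body (76 mm by 85 mm) begins 54 mm behind the grasp point. The pads swing forward as they close: fully open they stand 13 mm farther back than shut.
Start: joints at [1.203, 0.313, 0.046, 1.304, 0, 1.431], TCP at [0.13, 0.56, 0.231] pointing down, gripper open.
Joint ranges: [-2.76, 2.76], [-0.86, 1.69], [-1.03, 1.26], [-2.2, 2.34], [-1.47, 1.5], [-3.14, 3.14]. Speed limits (rad/s): [2.57, 2.57, 3.14, 3.14, 3.14, 3.14].

INTERFACE

Orientations are given as [roll, pitch, yaw] about the fixed x, y, z axes, in that order (R = Rz(yaw) Ry(pitch) Rx(roll)).
In Python, from rig import env gives the robot as it stands.
- The arm moves only by the tool step_arm, never from a script. Its argument "plan" is a list of rows, each a list of 3 entries, a list of its own where there are three numbers: the shift along the tool's x, y, z in cm, then the turn about the tool's z in rad, then the opening, from 0 (shut) to 1 (fully open). In form: [[[dx, dy, dz], roll, fingers], ...]. A call has 1 to 8 rows; each row shifts and turns the commanded pose from where the row before left it, along the tool's axes as they then stand; what a row does not reach is not made up. A row lasts 1/12 s, in which the tool goes at most 41.7 mm and 7.16 degrees, less where a joint would pass 70% of its speed; a pose out of reach is approached as far as the arm can. A call is refused whole if a number of a shift passes 4.17 or a number of a turn 0.125, either way. A call with a gripper value outside its range is refused whole. The fingers move at their own pace and stop on an object; the grip force is fixed at half the most. Time passes only in rows, so rows that do not move let the fingers close. It gives the time, the measured TCP pose, the force, the opening and the grip force at its end, in the units of the state.
- env.get_obs(): the state, without advancing time (a new reading comes with each control period).
- env.read_camera(name): name is "side" or "top" or "wrist"; returns a dict with "frame" (400x640x3 uint8, red, green, blue), "fx", "fy", "cx", "cy" (pixels), "origin" and "rotation" of the camera in the world; the wrist camera has in their place "hand_eye" (4x4, takes a point from camera to tool coordinates, whose origin is the TCP and whose axes are the flange's). Camera axes: x right, y down, z forward; pixel columns grow to the right and rows downward; lengths in m; the calibration is good to about 2 mm. The wrist camera is an equidistant fisheye: a pixel r from the principal point sees the ray r / f radians off the axis. A picture is of the moment at which its call begins: read the wrist's pose just before it. There is no depth.
- env.sign_off(): hands the job in; it is judged then, once.
Trained networks look in the newest picture that a camera, given by its name, has taken for a name from the list of things; names that differ only in an ending like _2 or _b are one class to them, and where a whole thing is asked for, a point or a joint stands for the part that bears it (a point fixed in the world has none). Each returns a list of dicts, best first, with "conf" (0 to 1); they miss things now and then, are a little off and sometimes report something else, mostly with a low value. They report only what shows in the picture. A call takes as long as a camera call. They do not tell look-alikes from the thing itself.
- env.spot_in(thing, camera): "extent" ([centre column, centre row, width, height] in pixels, round what is visible of it).
The state is a dict: "clock": time; "joint_positions": joint angles; "joint_vel": joint speeds; "effort": joint torques, N m; "eef_pos": TCP position; "ee_rot": TCP orientation; "force": force on the tool from outside, world axes, zero at the start; "wrist_torque": the same for the moment, N m; "grip_width": finger opening in m; "finger_force": force on a finger pad.
Only numpy, scipy, OpenCV 4.12 (cv2) and the standard library are available. Lean on these libraries where they do the work, as an engineer would, in place of code of your own. Each camera call takes 0.05 s, during which the arm holds its last target. There are 200 camera calls.

## Working session

There is one attempt and no reset: what is moved stays moved. The work goes in short steps, Python scripts to look and compute and a tool call to move; the robot and the scene stay as the last step left them, time stands still between calls to the robot, and variables do not carry over. Pictures are saved under pics/ and viewed, at most 14 in all, crops included, and the job is handed in when it is done.

Besides the shell and the picture viewer there is one more tool, called after "Call:" in YAML: its name, and indented under it one key for each argument. step_arm: Moves the arm, as the interface text tells. Its arguments: {"type":"object","properties":{"plan":{"type":"array","items":{"type":"array"}}},"required":["plan"]}

```bash
mkdir -p pics; ls; python3 - <<'E'
from rig import env
import cv2,numpy as np
o=env.get_obs(); print({k:np.round(v,3).tolist() for k,v in o.items()})
for c in ["top","side","wrist"]:
    d=env.read_camera(c); cv2.imwrite(f"pics/{c}0.png",d["frame"][:,:,::-1])
    print(c,{k:np.round(v,4).tolist() for k,v in d.items() if k!="frame"})
    for t in ["bottle","gouge","ink_jar","brayer","drip_dish","gouge_rest","brayer_stand","jar_block","grey_jar","cream_jar"]:
        print(t,[(np.round(r["extent"]).astype(int).tolist(),round(r["conf"],2)) for r in env.spot_in(t,c)[:4]])
print(env.get_obs()["clock"])
E
```

```text
pics
{'clock': 0.0, 'joint_positions': [1.203, 0.314, 0.045, 1.304, 0.0, 1.431], 'joint_vel': [-0.0, 0.001, -0.0, -0.002, 0.001, -0.0], 'effort': [0.001, -48.062, 29.854, 0.019, -0.0, 0.0], 'eef_pos': [0.13, 0.56, 0.23], 'ee_rot': [-3.14, -0.0, 2.914], 'force': [0.092, -0.218, -0.364], 'wrist_torque': [0.029, -0.004, 0.025], 'finger_force': 0.0, 'grip_width': 0.085}
top {'fx': 473.4921, 'fy': 473.4921, 'cx': 322.2997, 'cy': 193.2778, 'origin': [0.1653, 0.13, 1.6115], 'rotation': [-2.9886, 0.0195, -1.575]}
bottle [([295, 178, 30, 31], 0.36)]
gouge []
ink_jar [([214, 194, 23, 16], 0.77), ([285, 219, 19, 15], 0.69), ([294, 177, 28, 28], 0.56), ([187, 182, 22, 18], 0.54)]
brayer [([249, 182, 29, 51], 0.81), ([444, 192, 18, 18], 0.56)]
drip_dish [([355, 175, 26, 25], 0.82)]
gouge_rest [([328, 176, 19, 40], 0.57)]
brayer_stand [([495, 183, 31, 39], 0.6)]
jar_block [([296, 181, 28, 27], 0.71), ([388, 167, 24, 7], 0.6)]
grey_jar [([327, 211, 20, 17], 0.55)]
cream_jar [([327, 211, 19, 16], 0.72), ([445, 192, 20, 20], 0.51)]
side {'fx': 389.3526, 'fy': 389.3526, 'cx': 317.5694, 'cy': 195.0459,
[... 356 characters left out ...]
02, 194, 37, 12], 0.64)]
brayer_stand [([348, 131, 26, 20], 0.6)]
jar_block [([292, 214, 41, 20], 0.59), ([313, 167, 17, 18], 0.49)]
grey_jar [([333, 194, 21, 27], 0.67)]
cream_jar [([346, 146, 15, 11], 0.67)]
wrist {'fx': 309.7069, 'fy': 309.7069, 'cx': 319.1568, 'cy': 203.7293, 'hand_eye': [[0.0006, -0.9541, -0.2995, 0.0778], [1.0, 0.0003, 0.001, 0.0008], [-0.0008, -0.2995, 0.9541, -0.1425], [0.0, 0.0, 0.0, 1.0]]}
bottle [([53, 392, 32, 16], 0.49)]
gouge []
ink_jar [([464, 368, 23, 27], 0.69), ([347, 342, 31, 9], 0.65)]
brayer []
drip_dish []
gouge_rest [([170, 385, 30, 29], 0.66)]
brayer_stand []
jar_block [([185, 382, 22, 27], 0.79)]
grey_jar []
cream_jar [([24, 362, 30, 36], 0.15)]
1.65
```

```bash
python3 - <<'E'
import cv2
a=cv2.imread("pics/top0.png")[130:250,150:550]; cv2.imwrite("pics/t1.png",cv2.resize(a,(800,240),interpolation=cv2.INTER_CUBIC)) 
l=cv2.resize(a[:,0:200],(800,480),interpolation=cv2.INTER_CUBIC);cv2.imwrite("pics/t2.png",l)
l=cv2.resize(a[:,180:380],(800,480),interpolation=cv2.INTER_CUBIC);cv2.imwrite("pics/t3.png",l)
b=cv2.imread("pics/side0.png")[100:340,200:400]; cv2.imwrite("pics/s1.png",cv2.resize(b[:150],(800,600),interpolation=cv2.INTER_CUBIC))
E
```

```text
(no output)
```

View pics/t2.png

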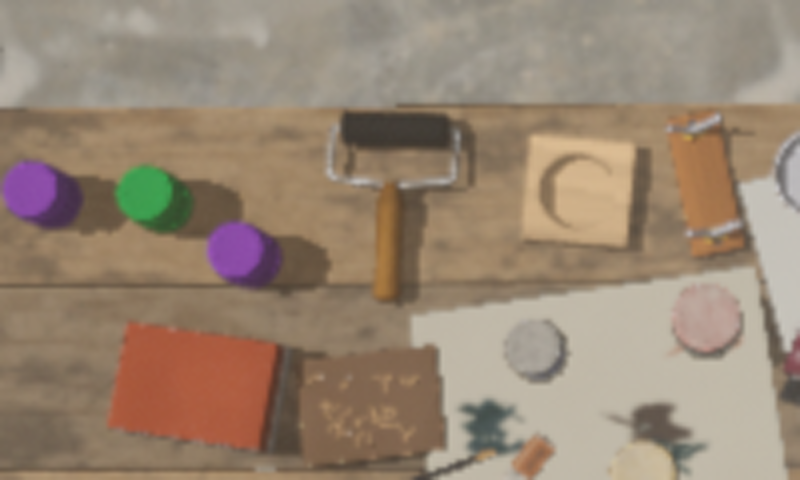

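View pics/t3.png

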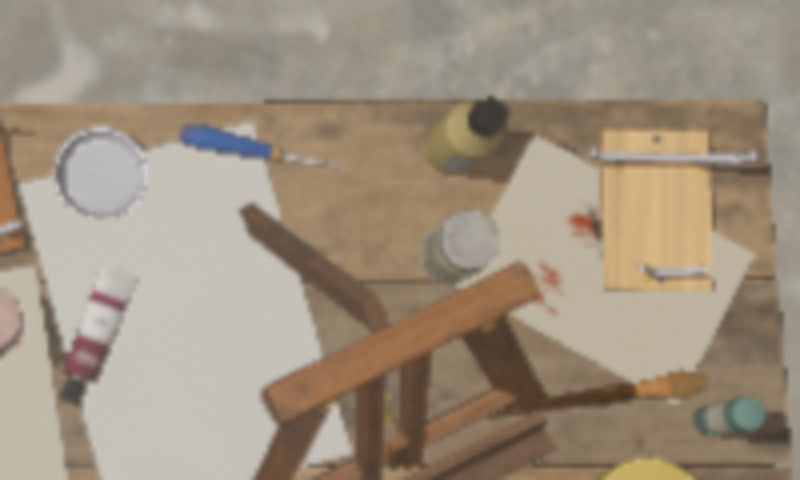

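View pics/side0.png

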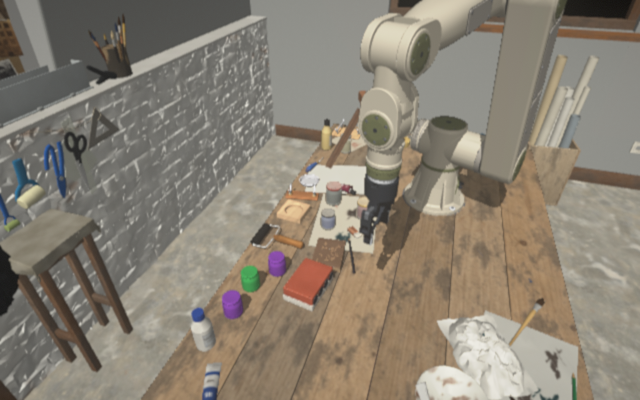

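```bash
cat > h.py <<'E'
import numpy as np, cv2
from scipy.spatial.transform import Rotation as R
from rig import env
def cam(name,save=None):
    o=env.get_obs(); d=env.read_camera(name)
    if name=="wrist":
        T=np.eye(4);T[:3,:3]=R.from_euler("xyz",o["ee_rot"]).as_matrix();T[:3,3]=o["eef_pos"]
        T=T@d["hand_eye"]; d["Rm"]=T[:3,:3]; d["o"]=T[:3,3]
    else:
        d["o"]=np.array(d["origin"]); r=np.array(d["rotation"])
        d["Rm"]=r if r.shape==(3,3) else R.from_euler("xyz",r).as_matrix()
    d["name"]=name
    if save: cv2.imwrite(f"pics/{save}.png",d["frame"][:,:,::-1]); np.save(f"pics/{save}.npy",{k:v for k,v in d.items()},allow_pickle=True)
    return d
def load(n): return np.load(f"pics/{n}.npy",allow_pickle=True).item()
def p2w(d,u,v,z=0):
    x=np.array([(u-d["cx"])/d["fx"],(v-d["cy"])/d["fy"]])
    if d["name"]=="wrist":
        t=np.hypot(*x); ray=np.r_[x/t*np.sin(t),np.cos(t)]
    else: ray=np.r_[x,1]
    w=d["Rm"]@ray; return d["o"]+w*(z-d["o"][2])/w[2]
def w2p(d,P):
    q=(np.atleast_2d(P)-d["o"])@d["Rm"]
    if d["name"]=="wrist":
        n=np.hypot(q[:,0],q[:,1]);t=np.arctan2(n,q[:,2]);xy=q[:,:2]/n[:,None]*t[:,None]
    else: xy=q[:,:2]/q[:,2:]
    return xy*[d["fx"],d["fy"]]+[d["cx"],d["cy"]]
E
python3 - <<'E'
from h import *
d=cam("top","top1")
f=lambda n,u,v,z:print(n,np.round(p2w(d,u,v,z),3))
A=lambda x,y:(150+x/4,130+y/4); B=lambda x,y:(330+x/4,130+y/4)
f("purple",*A(145,195),.06)
f("roller",*A(396,130),.02);f("brayer end",*A(385,298),.015)
for c in [(528,136),(636,142),(628,248),(521,241)]: f("block",*A(*c),.02)
for c in [(668,118),(722,112),(745,248),(692,254)]: f("rest",*A(*c),.02)
f("greylid",*A(535,345),.062); f("pinklid",*A(708,312),.077)
f("dish",*B(102,172),.014)
f("gouge handle",*B(183,135),.01);f("gouge tip",*B(340,168),.01)
f("bottle cap",*B(488,117),.139); f("cream",*B(468,237),.084)
for c in [(602,130),(711,130),(711,291),(604,288)]: f("stand",*B(*c),.01)
for c in [(272,395),(532,275)]: f("easel",*B(*c),.3)
f("edge",*A(400,105),0)
E
```

```text
purple [0.457 0.615 0.06 ]
roller [0.52  0.412 0.02 ]
brayer end [0.375 0.42  0.015]
block [0.514 0.298 0.02 ]
block [0.508 0.205 0.02 ]
block [0.416 0.212 0.02 ]
block [0.422 0.303 0.02 ]
rest [0.529 0.178 0.02 ]
rest [0.533 0.131 0.02 ]
rest [0.415 0.112 0.02 ]
rest [0.41  0.158 0.02 ]
greylid [0.329 0.286 0.062]
pinklid [0.353 0.144 0.077]
dish [0.481 0.046 0.014]
gouge handle [ 0.514 -0.025  0.01 ]
gouge tip [ 0.484 -0.159  0.01 ]
bottle cap [ 0.498 -0.253  0.139]
cream [ 0.411 -0.247  0.084]
stand [ 0.515 -0.384  0.01 ]
stand [ 0.515 -0.477  0.01 ]
stand [ 0.375 -0.468  0.01 ]
stand [ 0.379 -0.378  0.01 ]
easel [ 0.267 -0.054  0.3  ]
easel [ 0.349 -0.237  0.3  ]
edge [0.547 0.413 0.   ]
```

View pics/s1.png

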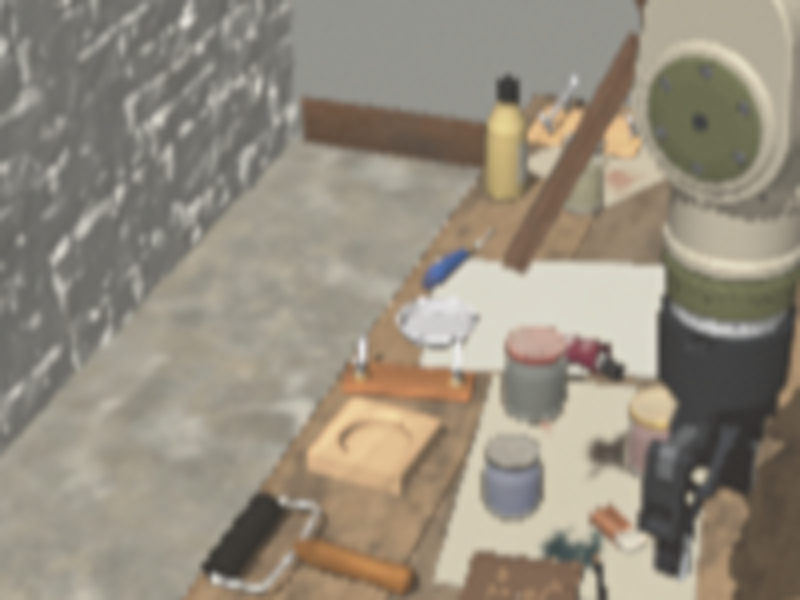

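Call:
step_arm:
  plan:
    - [[0,0,-3.5],-0.114,1]
    - [[0,0,-3.5],-0.114,1]
    - [[-2.9,-2.8,0],0,1]
    - [[-2.9,-2.8,0],0,1]
    - [[-2.9,-2.8,0],0,1]
    - [[-2.9,-2.8,0],0,1]
    - [[-2.9,-2.8,0],0,1]
    - [[-2.9,-2.8,0],0,1]

```text
clock: 2.37
eef_pos: [0.3048, 0.3908, 0.3016]
ee_rot: [3.141, 0.001, -3.141]
force: [1.0, 0.6, -0.5]
grip_width: 0.0852
finger_force: 0.0
```

Call:
step_arm:
  plan:
    - [[-2.9,-2.8,0],0,1]
    - [[-2.9,-2.8,0],0,1]
    - [[-2.9,-2.8,0],0,1]
    - [[-2.9,-2.8,0],0,1]
    - [[0,0,0],0,1]
    - [[0,0,0],0,1]
    - [[0,0,0],0,1]

```text
clock: 2.95
eef_pos: [0.4197, 0.2802, 0.3013]
ee_rot: [3.141, -0.001, 3.141]
force: [-0.3, 0.4, -0.3]
grip_width: 0.0856
finger_force: 0.0
```

```bash
python3 - <<'E'
from h import *
d=cam("wrist","w1"); print(env.get_obs()["joint_positions"],d["o"])
E
```

```text
[4.30492934e-01 1.64721398e-01 2.34002951e-02 1.42970298e+00
 4.61349901e-04 4.29661335e-01] [0.342242   0.28119346 0.44380362]
```

View pics/w1.png

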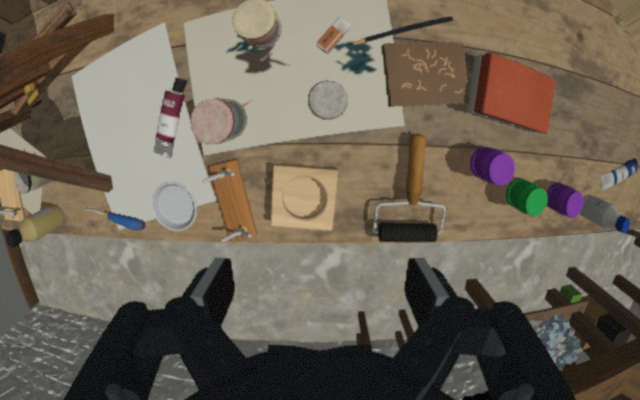

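```bash
cat >> h.py <<'E'
def ortho(d,x0,x1,y0,y1,s,z=0):
    # image up=+x, left=+y ; s px per m
    W,H=int((y1-y0)*s),int((x1-x0)*s)
    c,r=np.meshgrid(np.arange(W),np.arange(H))
    P=np.stack([x1-r/s,y1-c/s,np.full(c.shape,z)],-1).reshape(-1,3)
    uv=w2p(d,P).reshape(H,W,2).astype(np.float32)
    return cv2.remap(d["frame"],uv[...,0],uv[...,1],cv2.INTER_CUBIC)[:,:,::-1]
E
python3 - <<'E'
from h import *
d=load("w1")
a=ortho(d,.3,.55,.16,.46,2400,.015); b=ortho(d,.38,.56,-.18,.2,2000,.015)
a=cv2.resize(a,(720,600)); 
cv2.imwrite("pics/oa.png",a); cv2.imwrite("pics/ob.png",b)
E
```

```text
(no output)
```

View pics/oa.png

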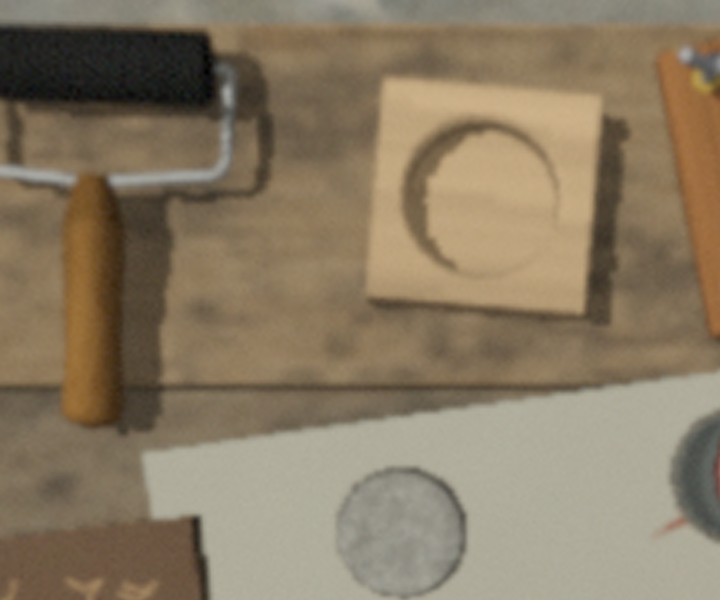

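View pics/ob.png

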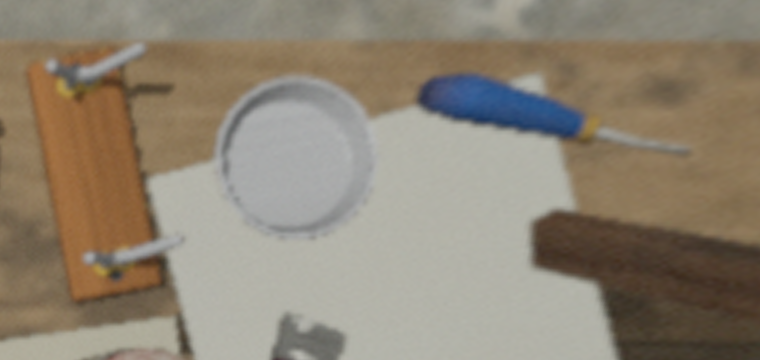

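```bash
python3 - <<'E'
from h import *
d=load("w1")
def f(n,o,c,r,z):
    P=[.55-r/2400,.46-c/2400,.015] if o=="a" else [.56-r/2000,.2-c/2000,.015]
    q=p2w(d,*w2p(d,P)[0],z); print(n,np.round(q,4)); return q
rc=[f("rest","b",*c,.01) for c in [(28,68),(122,48),(160,282),(75,300)]]
m=np.mean(rc,0); u=(rc[0]+rc[1]-rc[2]-rc[3])/2; print("REST",m,np.linalg.norm(u),np.degrees(np.arctan2(u[1],u[0])))
bc=[f("blk","a",*c,.02) for c in [(383,77),(603,97),(585,314),(367,297)]]
m=np.mean(bc,0); u=(bc[0]+bc[1]-bc[2]-bc[3])/2; print("BLK",m,np.linalg.norm(u),np.degrees(np.arctan2(u[1],u[0])))
f("dish","b",296,156,.014)
h=f("g","b",420,95,.01);t=f("g","b",690,152,.01); e=h-t; print("GOUGE",(h+t)/2,np.linalg.norm(e),np.degrees(np.arctan2(e[1],e[0])))
f("bray end","a",93,425,.016);f("bray neck","a",94,178,.02);f("mid","a",93,300,.031)
f("armR","a",232,70,.016);f("rollR near","a",210,103,.02);f("rollL near","a",0,97,.015)
f("jar","a",401,531,.062);
f("jar edge","a",466,531,.062)
E
```

```text
rest [0.5281 0.1849 0.01  ]
rest [0.5383 0.1373 0.01  ]
rest [0.4199 0.1181 0.01  ]
rest [0.4108 0.1611 0.01  ]
REST [0.47427177 0.1503671  0.01      ] 0.11980302307973711 10.337302533749824
blk [0.5159 0.3002 0.02  ]
blk [0.5076 0.2096 0.02  ]
blk [0.4183 0.217  0.02  ]
blk [0.4253 0.3068 0.02  ]
BLK [0.46676011 0.25839399 0.02      ] 0.09025201808801739 -4.4488328833371265
dish [0.4823 0.0515 0.014 ]
g [ 0.5145 -0.0134  0.01  ]
g [ 0.4857 -0.15    0.01  ]
GOUGE [ 0.50006911 -0.08168249  0.01      ] 0.1395843843388552 78.0792614600777
bray end [0.3728 0.4209 0.016 ]
bray neck [0.4743 0.4192 0.02  ]
mid [0.4219 0.416  0.031 ]
armR [0.5204 0.3631 0.016 ]
rollR near [0.5052 0.3714 0.02  ]
rollL near [0.5096 0.46   0.015 ]
jar [0.3302 0.2916 0.062 ]
jar edge [0.3302 0.2675 0.062 ]
```

Call:
step_arm:
  plan:
    - [[-0.95,-3.75,1.1],0,1]
    - [[-0.95,-3.75,1.1],0,1]
    - [[-0.95,-3.75,1.1],0,1]
    - [[-0.95,-3.75,1.1],0,0.5]
    - [[-0.95,-3.75,1.1],0,0.5]
    - [[-0.95,-3.75,1.1],0,0.5]
    - [[-0.95,-3.75,1.1],0,0.5]
    - [[-0.95,-3.75,1.1],0,0.5]

```text
clock: 3.67
eef_pos: [0.4959, -0.0195, 0.2132]
ee_rot: [3.141, 0.001, -3.138]
force: [0.7, 0.4, 0.6]
grip_width: 0.0426
finger_force: 0.0
```

Call:
step_arm:
  plan:
    - [[-0.95,-3.75,1.1],0,0.5]
    - [[0,0,0],-0.124,0.5]
    - [[0,0,0],-0.124,0.5]
    - [[0,0,0],-0.124,0.5]
    - [[0,0,0],-0.124,0.5]
    - [[0,0,0],-0.124,0.5]
    - [[0,0,0],-0.124,0.5]
    - [[0,0,0],-0.124,0.5]

```text
clock: 4.33
eef_pos: [0.5055, -0.0551, 0.2025]
ee_rot: [-3.142, 0.0, -2.264]
force: [0.6, 0.0, 0.8]
grip_width: 0.0426
finger_force: 0.0
```

Call:
step_arm:
  plan:
    - [[0,0,0],-0.124,0.5]
    - [[0,0,0],-0.124,0.5]
    - [[0,0,0],-0.124,0.5]
    - [[0,0,0],-0.124,0.5]
    - [[0,0,0],0,0.5]
    - [[0,0,0],0,0.5]

```text
clock: 4.83
eef_pos: [0.5055, -0.0556, 0.2025]
ee_rot: [-3.141, 0.0, -1.778]
force: [0.4, -0.5, 0.1]
grip_width: 0.043
finger_force: 0.0
```

```bash
python3 - <<'E'
from h import *
d=cam("wrist","w2"); print(env.get_obs()["joint_positions"],env.get_obs()["eef_pos"],env.get_obs()["grip_width"],env.get_obs()["clock"])
b=ortho(d,.36,.56,-.2,.2,2000,.01)
cv2.imwrite("pics/w2o.png",np.vstack([b,cv2.resize(d["frame"][:,:,::-1],(800,500))[100:300]])) 
E
```

```text
[-2.68263685e-01  1.95764909e-01 -1.80243921e-01  1.19462110e+00
  1.84590085e-04 -1.63130388e+00] [ 0.50549414 -0.05593014  0.20243895] 0.042628833048151946 4.8833
```

View pics/w2o.png

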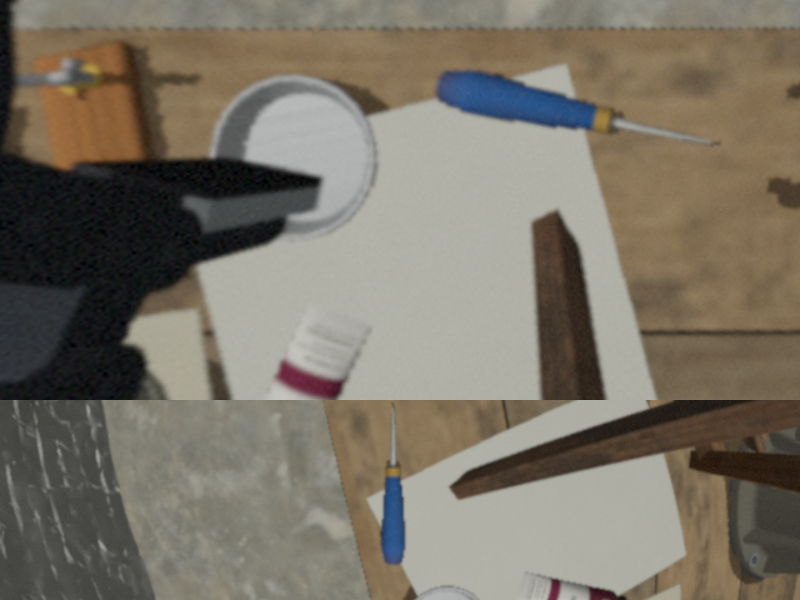

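Call:
step_arm:
  plan:
    - [[0.7,-0.4,3.4],0,0.5]
    - [[0,0,4],0,0.5]
    - [[0,0,4],0,0.5]
    - [[0,0,0],0,0.5]
    - [[0,0,0],0,0.5]

```text
clock: 5.3
eef_pos: [0.5058, -0.0639, 0.087]
ee_rot: [3.136, 0.001, -1.778]
force: [-0.1, 0.9, -0.2]
grip_width: 0.0427
finger_force: 0.0
```

```bash
cat >> h.py <<'E'
def seg(d,fn,z):
    f=d["frame"].astype(int); m=fn(f[...,0],f[...,1],f[...,2]).astype(np.uint8)
    n,l,s,c=cv2.connectedComponentsWithStats(m)
    i=1+np.argmax(s[1:,4]); v,u=np.nonzero(l==i)
    P=np.array([p2w(d,a,b,z)[:2] for a,b in zip(u,v)]); mu=P.mean(0); w,V=np.linalg.eigh(np.cov(P.T))
    e=V[:,1]; t=(P-mu)@e
    return s[i],mu,np.degrees(np.arctan2(e[1],e[0]))%180, mu+e*t.min(), mu+e*t.max()
E
python3 - <<'E'
from h import *
blue=lambda r,g,b:(b>r+40)&(b>g+25)
for n in ["w1","w2"]: print(seg(load(n),blue,.01))
d=cam("wrist","w3"); print(seg(d,blue,.01)); o=env.get_obs(); print(o["eef_pos"],o["ee_rot"])
E
```

```text
(array([108, 213,  34,  17, 304], dtype=int32), array([ 0.50934181, -0.05418234]), np.float64(77.27295081128345), array([ 0.50064534, -0.09268688]), array([ 0.51685016, -0.02093835]))
(array([306, 142,  17,  68, 980], dtype=int32), array([ 0.50953084, -0.05720409]), np.float64(77.73505990900577), array([ 0.50115919, -0.09571318]), array([ 0.51737172, -0.02113657]))
(array([ 301,  169,   27,   98, 2126], dtype=int32), array([ 0.50928745, -0.05816369]), np.float64(78.07061908644633), array([ 0.5011904, -0.0964895]), array([ 0.51748606, -0.0193571 ]))
[ 0.50798627 -0.06455433  0.08908401] [ 3.14080147e+00  2.22005351e-04 -1.77812822e+00]
```

View pics/w3.png

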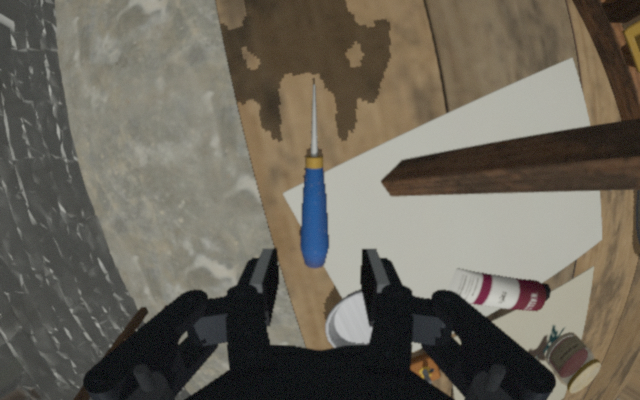

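Call:
step_arm:
  plan:
    - [[-0.1,0,4],0,0.5]
    - [[0,0,3],0,0.5]
    - [[0,0,1.6],0,0.5]
    - [[0,0,0],0,0]
    - [[0,0,0],0,0]
    - [[0,0,0],0,0]
    - [[0,0,0],0,0]
    - [[0,0,0],0,0]

```text
clock: 6.02
eef_pos: [0.5102, -0.0644, 0.0044]
ee_rot: [-3.137, -0.0, -1.777]
force: [-0.5, -0.3, 6.7]
grip_width: 0.0175
finger_force: 59.2
```

Call:
step_arm:
  plan:
    - [[0,0,-2],0,0]
    - [[0,0,-4],0,0]
    - [[0,0,-4.1],0,0]
    - [[0,0,-4.1],0,0]
    - [[-3.5,0.95,0],0,0]
    - [[-3.5,0.95,0],0,0]
    - [[-3.5,0.95,0],0,0]
    - [[-3.5,0.95,0],0,0]

```text
clock: 6.68
eef_pos: [0.5001, 0.082, 0.146]
ee_rot: [-3.139, 0.001, -1.779]
force: [0.2, 0.7, -0.1]
grip_width: 0.017
finger_force: 58.7
```

Call:
step_arm:
  plan:
    - [[-3.5,0.95,0],0,0]
    - [[-3.5,0.95,0],0,0]
    - [[0,0,0],0.1185,0]
    - [[0,0,0],0.1185,0]
    - [[0,0,0],0.1185,0]
    - [[0,0,0],0.1185,0]
    - [[0,0,0],0.1185,0]
    - [[0,0,0],0.1185,0]

```text
clock: 7.35
eef_pos: [0.4957, 0.1535, 0.1454]
ee_rot: [-3.141, 0.001, -2.494]
force: [-0.5, -0.1, 0.1]
grip_width: 0.0169
finger_force: 58.7
```

Call:
step_arm:
  plan:
    - [[0,0,0],0.1185,0]
    - [[0,0,0],0.1185,0]
    - [[0,0,0],0.1185,0]
    - [[0,0,0],0.1185,0]
    - [[0,0,0],0,0]
    - [[0,0,0],0,0]

```text
clock: 7.85
eef_pos: [0.4957, 0.1534, 0.1451]
ee_rot: [3.142, 0.001, -2.959]
force: [-0.2, 0.2, 0.3]
grip_width: 0.0169
finger_force: 58.7
```

```bash
python3 - <<'E'
from h import *
d=cam("wrist","w4"); o=env.get_obs(); print(o["eef_pos"],o["ee_rot"],o["grip_width"],o["joint_positions"])
b=ortho(d,.38,.56,.05,.25,3000,.01); cv2.imwrite("pics/w4o.png",np.hstack([cv2.resize(b,(400,360)),d["frame"][20:380,150:500,::-1]]))
E
```

```text
[0.49566885 0.15333965 0.14495893] [ 3.14154985e+00  1.03679163e-03 -2.95918209e+00] 0.01641869380326189 [ 1.45167115e-01  2.47824688e-01 -2.59098791e-01  1.06283837e+00
  8.13763044e-05 -3.72434270e-02]
```

View pics/w4o.png

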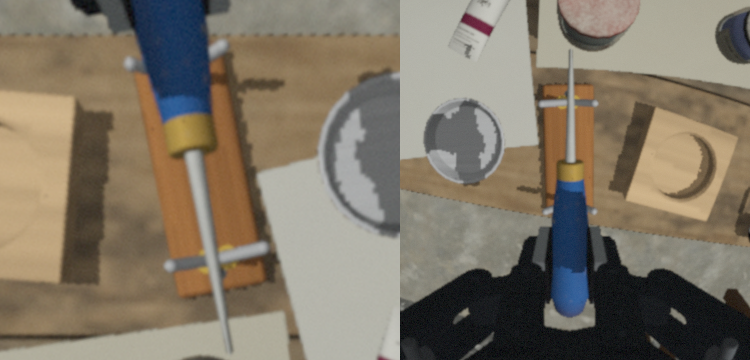

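```bash
python3 - <<'E'
from h import *
d=load("w4"); d["o"]; he=d["hand_eye"]
def pt(p):
    q=np.linalg.inv(he)@np.r_[p,1]; n=np.hypot(*q[:2]);t=np.arctan2(n,q[2]); return np.round(q[:2]/n*t*d["fx"]+[d["cx"],d["cy"]]-[150-400,20],1)
for z in (-.015,-.0056,.005):
    print(z,"tip",pt([.093,0,z]),"ferrule",pt([.036,0,z]),"end",pt([-.047,0,z]))
m=seg(d,lambda r,g,b:(b>r+40)&(b>g+25),.15); print(m)
E
```

```text
-0.015 tip [566.   51.6] ferrule [566.1 186.6] end [566.7 328.8]
-0.0056 tip [566.2  54.2] ferrule [566.3 180.3] end [566.8 317.8]
0.005 tip [566.4  56.7] ferrule [566.5 174.1] end [566.9 306.3]
(array([ 301,  200,   38,  136, 4143], dtype=int32), array([0.49761902, 0.1552939 ]), np.float64(10.537185367121765), array([0.5401305 , 0.16320148]), array([0.46011615, 0.14831798]))
```

Call:
step_arm:
  plan:
    - [[-0.4,-0.1,4],0,0]
    - [[0,0,3.5],0,0]
    - [[0,0,2.5],0,0]
    - [[0,0,1],0,0]
    - [[0,0,0.3],0,0]
    - [[0,0,0],0,0]
    - [[0,0,0],0,0]

```text
clock: 8.48
eef_pos: [0.501, 0.1533, 0.0327]
ee_rot: [3.141, 0.003, -2.962]
force: [0.8, 1.1, -0.1]
grip_width: 0.0167
finger_force: 58.7
```

Call:
step_arm:
  plan:
    - [[0,0,0.2],0,0]
    - [[0,0,0.1],0,0]
    - [[0,0,0.1],0,0]
    - [[0,0,0],0,0]

```text
clock: 8.82
eef_pos: [0.5018, 0.1533, 0.0295]
ee_rot: [-3.141, 0.005, -2.962]
force: [0.0, -0.3, 7.8]
grip_width: 0.0168
finger_force: 59.6
```

Call:
step_arm:
  plan:
    - [[0,0,0],0,0.45]
    - [[0,0,0],0,0.45]
    - [[0,0,0],0,0.45]
    - [[0,0,-2],0,0.45]
    - [[0,0,-4],0,0.45]
    - [[0,0,-4],0,0.6]
    - [[2,0,-2],0,1]
    - [[0,0,0],0,1]

```text
clock: 9.48
eef_pos: [0.4804, 0.1497, 0.1522]
ee_rot: [-3.142, 0.006, -2.962]
force: [-0.7, 0.1, 0.5]
grip_width: 0.0731
finger_force: 0.0
```

```bash
python3 - <<'E'
from h import *
d=cam("wrist","w5"); o=env.get_obs(); print(o["eef_pos"],o["ee_rot"])
print(seg(d,lambda r,g,b:(b>r+40)&(b>g+25),.034))
cv2.imwrite("pics/w5.png",d["frame"][:,:,::-1])
E
```

```text
[0.48049461 0.14964831 0.14978379] [ 3.14157438  0.0042685  -2.96215246]
(array([ 310,  183,   22,   82, 1502], dtype=int32), array([0.5061316 , 0.15691447]), np.float64(10.429085285158777), array([0.5445915 , 0.16399336]), array([0.46666157, 0.14964965]))
```

View pics/w5.png

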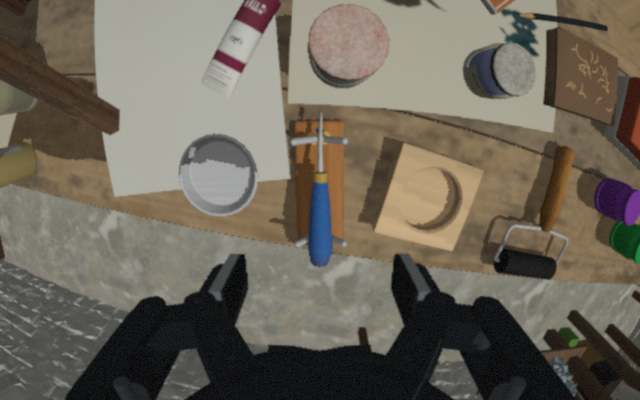

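Call:
step_arm:
  plan:
    - [[-0.13,3.9,-0.7],0,1]
    - [[-0.13,3.9,-0.7],0,1]
    - [[-0.13,3.9,-0.7],0,1]
    - [[-0.13,3.9,-0.7],0,1]
    - [[-0.13,3.9,-0.7],0,1]
    - [[-0.13,3.9,-0.7],0,1]
    - [[-0.13,3.9,-0.7],0.09,1]
    - [[0,0,0],0.09,1]

```text
clock: 10.2
eef_pos: [0.439, 0.4261, 0.1952]
ee_rot: [3.139, -0.0, -3.14]
force: [0.0, -0.4, -0.1]
grip_width: 0.0853
finger_force: 0.0
```

Call:
step_arm:
  plan:
    - [[0,0,0],0,0.6]
    - [[0,0,0],0,0.6]
    - [[0,0,0],0,0.6]

```text
clock: 10.45
eef_pos: [0.4399, 0.4186, 0.1948]
ee_rot: [-3.14, -0.002, -3.141]
force: [0.2, 0.0, -0.6]
grip_width: 0.052
finger_force: 0.0
```

```bash
python3 - <<'E'
from h import *
d=cam("wrist","w6"); o=env.get_obs(); print(o["eef_pos"],o["ee_rot"],o["clock"])
b=ortho(d,.34,.56,.33,.5,2500,.016); cv2.imwrite("pics/w6o.png",b)
E
```

```text
[0.44018829 0.41838629 0.19520006] [-3.14029644e+00 -1.55509030e-03  3.14099877e+00] 10.5
```

View pics/w6o.png

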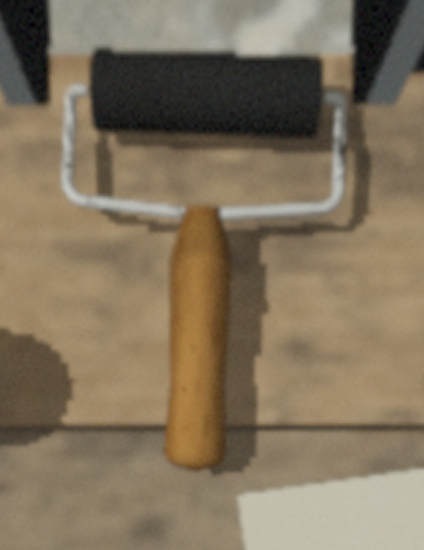

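Call:
step_arm:
  plan:
    - [[-0.5,0,4],0.044,0.6]
    - [[0,0,4],0,0.6]
    - [[0,0,4],0,0.6]
    - [[0,0,3.5],0,0.6]
    - [[0,0,2.5],0,0.6]
    - [[0,0,1.1],0,0.6]
    - [[0,0,0],0,0.6]

```text
clock: 11.08
eef_pos: [0.4435, 0.4171, 0.0023]
ee_rot: [-3.138, -0.005, 3.096]
force: [0.5, -0.3, 0.7]
grip_width: 0.0512
finger_force: 0.0
```

Call:
step_arm:
  plan:
    - [[0,0,0],0,0]
    - [[0,0,0],0,0]
    - [[0,0,0],0,0]
    - [[0,0,0],0,0]
    - [[0,0,0],0,0]
    - [[0,0,0],0,0]

```text
clock: 11.58
eef_pos: [0.447, 0.4207, 0.0078]
ee_rot: [3.139, 0.004, 3.097]
force: [0.3, -1.4, 7.1]
grip_width: 0.0226
finger_force: 59.5
```

Call:
step_arm:
  plan:
    - [[0,0,-2],0,0]
    - [[0,0,-4],0,0]
    - [[0,0,-4],0,0]
    - [[0,0,-4],0,0]
    - [[0,0,-4],0,0]
    - [[0,0,-4],0,0]
    - [[0,0,-4],0,0]
    - [[0,0,-3],0,0]

```text
clock: 12.25
eef_pos: [0.4451, 0.4199, 0.2998]
ee_rot: [3.139, 0.003, 3.097]
force: [0.9, 0.7, -2.2]
grip_width: 0.0227
finger_force: 59.5
```

Call:
step_arm:
  plan:
    - [[-1.2,-3.7,0],0,0]
    - [[-1.2,-3.7,0],0,0]
    - [[-1.2,-3.7,0],0,0]
    - [[-1.2,-3.7,0],0,0]
    - [[-1.2,-3.7,0],0,0]
    - [[-1.2,-3.7,0],0,0]
    - [[-1.2,-3.7,0],0,0]
    - [[-1.2,-3.7,0],0,0]

```text
clock: 12.92
eef_pos: [0.5276, 0.1181, 0.2958]
ee_rot: [3.141, 0.0, 3.097]
force: [0.7, 0.9, -1.9]
grip_width: 0.0226
finger_force: 59.6
```

Call:
step_arm:
  plan:
    - [[-1.2,-3.7,0],0,0]
    - [[-1.2,-3.7,0],0,0]
    - [[-1.2,-3.7,0],0,0]
    - [[0,0,0],0,0]

```text
clock: 13.25
eef_pos: [0.5604, 0.0009, 0.295]
ee_rot: [-3.139, 0.001, 3.09]
force: [0.9, 1.0, -1.7]
grip_width: 0.0227
finger_force: 59.7
```

Call:
step_arm:
  plan:
    - [[-0.17,-3.9,0],0,0]
    - [[-0.17,-3.9,0],0,0]
    - [[-0.17,-3.9,0],0,0]
    - [[-0.17,-3.9,0],0,0]
    - [[-0.17,-3.9,0],0,0]
    - [[-0.17,-3.9,0],0,0]
    - [[-0.17,-3.9,0],0,0]
    - [[-0.17,-3.9,0],0,0]

```text
clock: 13.92
eef_pos: [0.5581, -0.3064, 0.2956]
ee_rot: [3.141, 0.0, 3.097]
force: [1.4, -0.1, -1.1]
grip_width: 0.0224
finger_force: 59.9
```

Call:
step_arm:
  plan:
    - [[-0.17,-3.9,0],0,0]
    - [[-0.17,-3.9,0],0,0]
    - [[-0.17,-3.3,0],0,0]
    - [[4,0,0],0,0]
    - [[4,0,0],0,0]
    - [[4,0,0],0,0]
    - [[0,0,0],0,0]
    - [[0,0,0],0,0]

```text
clock: 14.58
eef_pos: [0.4366, -0.4102, 0.2953]
ee_rot: [3.14, -0.001, 3.094]
force: [0.9, -0.1, -2.2]
grip_width: 0.0224
finger_force: 59.9
```

```bash
python3 - <<'E'
from h import *
d=cam("wrist","w7"); o=env.get_obs(); print(o["eef_pos"],o["ee_rot"],o["clock"],o["joint_positions"])
cv2.imwrite("pics/w7.png",d["frame"][:,:,::-1]); b=ortho(d,.34,.56,-.52,-.34,2000,.01)
cv2.imwrite("pics/w7o.png",np.hstack([cv2.copyMakeBorder(b,0,0,0,0,0),cv2.resize(d["frame"][:,120:520,::-1],(440,440))]))
E
```

```text
[ 0.43818023 -0.41068711  0.29589964] [-3.14134604e+00  7.84432206e-04  3.09562706e+00] 14.6333 [-8.86840734e-01  3.58660768e-01  2.67021244e-01  1.47844995e+00
  4.20132451e-04 -8.40874893e-01]
```

View pics/w7o.png

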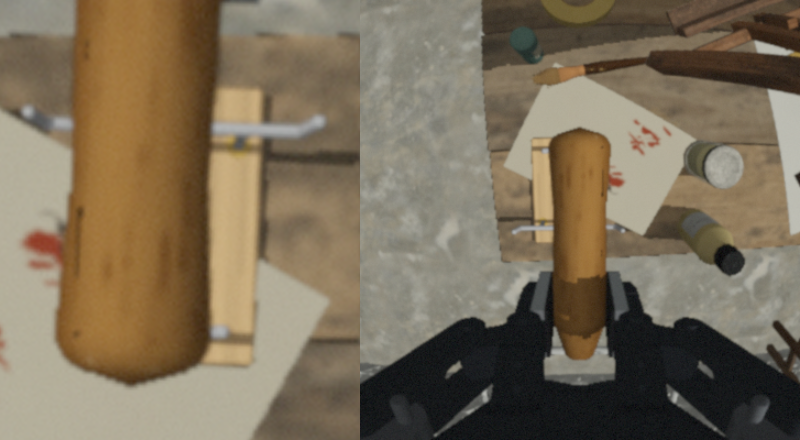

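Call:
step_arm:
  plan:
    - [[-0.3,-1.3,3],0.008,0]
    - [[0,0,4],0,0]
    - [[0,0,4],0,0]
    - [[0,0,3],0,0]
    - [[0,0,0],0,0]
    - [[0,0,0],0,0]

```text
clock: 15.13
eef_pos: [0.4416, -0.4228, 0.1543]
ee_rot: [3.139, -0.002, 3.09]
force: [-0.5, 0.1, -2.3]
grip_width: 0.0221
finger_force: 59.9
```

```bash
python3 - <<'E'
from h import *
d=cam("wrist","w8"); o=env.get_obs(); print(o["eef_pos"],o["ee_rot"],o["clock"])
cv2.imwrite("pics/w8c.png",cv2.resize(d["frame"][100:300,180:460,::-1],(784,560),interpolation=cv2.INTER_CUBIC))
th=np.radians(-3.1)
for y0 in (-.423,-.424,-.425):
  for P in [(-60,40,52),(60,40,52),(-46,-70,10),(46,-70,10)]:
    c=np.array([.449+P[0]*.001*np.sin(th)+P[1]*.001*np.cos(th), y0-P[0]*.001*np.cos(th)+P[1]*.001*np.sin(th),P[2]*.001])
    print(y0,P,(w2p(d,c)[0]-[180,100])*2.8)
E
```

```text
[ 0.44250103 -0.42423241  0.15663978] [-3.14067103e+00  1.07583974e-03  3.09003994e+00] 15.1833
-0.423 (-60, 40, 52) [572.21856738 434.76199805]
-0.423 (60, 40, 52) [197.78799786 433.96606581]
-0.423 (-46, -70, 10) [524.97406767  74.91010313]
-0.423 (46, -70, 10) [246.77910274  74.21180115]
-0.424 (-60, 40, 52) [569.18047821 434.97838229]
-0.424 (60, 40, 52) [194.7855031  434.03579441]
-0.424 (-46, -70, 10) [521.99954579  74.98604188]
-0.424 (46, -70, 10) [243.81578069  74.44565033]
-0.425 (-60, 40, 52) [566.13831396 435.1937658 ]
-0.425 (60, 40, 52) [191.78810496 434.10429694]
-0.425 (-46, -70, 10) [519.02199295  75.06370793]
-0.425 (46, -70, 10) [240.85592773  74.68098362]
```

View pics/w8c.png

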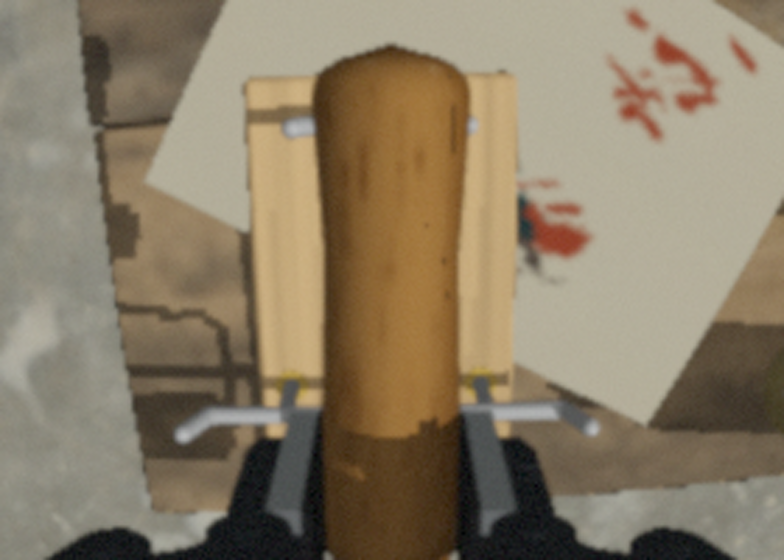

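Call:
step_arm:
  plan:
    - [[0.1,0,3],-0.017,0]
    - [[0,0,4],0,0]
    - [[0,0,3],0,0]
    - [[0,0,1],0,0]
    - [[0,0,0.4],0,0]
    - [[0,0,0],0,0]
    - [[0,0,0],0,0]

```text
clock: 15.77
eef_pos: [0.4418, -0.4258, 0.0442]
ee_rot: [-3.138, 0.003, 3.106]
force: [0.6, -0.3, -1.7]
grip_width: 0.0228
finger_force: 59.9
```

```bash
python3 - <<'E'
from h import *
d=cam("wrist","w9"); o=env.get_obs(); print(o["eef_pos"],o["ee_rot"],o["force"])
cv2.imwrite("pics/w9c.png",cv2.resize(d["frame"][100:350,140:500,::-1],(792,550),interpolation=cv2.INTER_CUBIC))
E
```

```text
[ 0.44180752 -0.42584803  0.04430022] [-3.13775162  0.00343598  3.10593567] [ 0.23926844 -0.20933864 -1.91321907]
```

View pics/w9c.png

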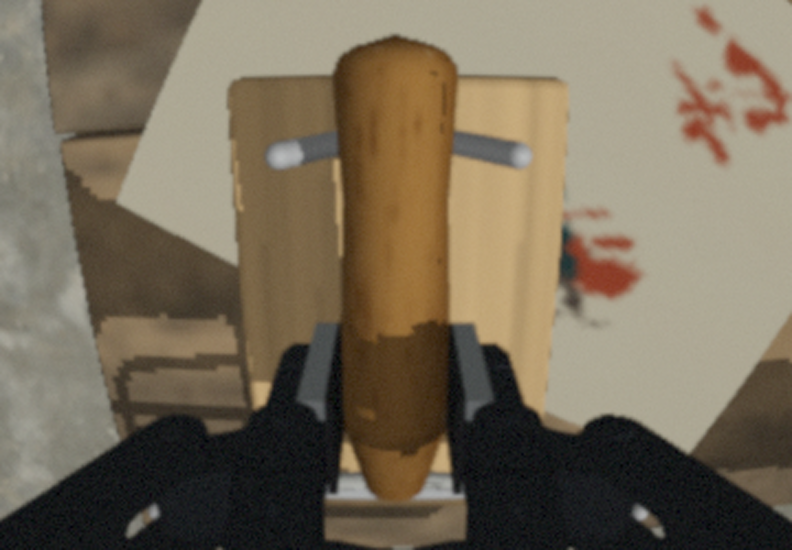

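Call:
step_arm:
  plan:
    - [[0.1,0.15,0.5],0,0]
    - [[0,0,0.3],0,0]
    - [[0,0,0.1],0,0]
    - [[0,0,0],0,0]

```text
clock: 16.15
eef_pos: [0.4392, -0.4224, 0.0324]
ee_rot: [-3.141, 0.0, 3.106]
force: [-0.3, -0.3, -1.3]
grip_width: 0.0225
finger_force: 60.0
```

Call:
step_arm:
  plan:
    - [[0,0,0.15],0,0]
    - [[0,0,0.1],0,0]
    - [[0,0,0],0,0]

```text
clock: 16.4
eef_pos: [0.4394, -0.4228, 0.0313]
ee_rot: [-3.14, 0.001, 3.106]
force: [-1.6, 1.9, 8.1]
grip_width: 0.0223
finger_force: 61.1
```

Contact as expected; release and rise.

Call:
step_arm:
  plan:
    - [[0,0,0],0,0.45]
    - [[0,0,0],0,0.45]
    - [[0,0,0],0,0.45]
    - [[0,0,0],0,0.45]
    - [[0,0,-1.5],0,0.45]
    - [[0,0,-4],0,0.45]
    - [[0,0,-4],0,0.45]
    - [[0,0,-4],0,0.45]

```text
clock: 17.07
eef_pos: [0.4387, -0.4217, 0.1655]
ee_rot: [3.14, -0.001, 3.106]
force: [0.6, -1.4, -0.7]
grip_width: 0.0383
finger_force: 0.0
```

Call:
step_arm:
  plan:
    - [[0,0,-4],0,1]
    - [[-2,0,-4],0,1]
    - [[-2,0,-4],0,1]
    - [[-2,1,-2],0,1]
    - [[0,0,0],0,1]
    - [[0,0,0],0,1]

```text
clock: 17.57
eef_pos: [0.4981, -0.4145, 0.3004]
ee_rot: [-3.14, 0.002, 3.108]
force: [-1.0, -0.5, -1.1]
grip_width: 0.085
finger_force: 0.0
```

```bash
python3 - <<'E'
from h import *
d=cam("wrist","w10"); o=env.get_obs(); print(o["eef_pos"],o["ee_rot"],o["force"],o["clock"],o["joint_positions"])
cv2.imwrite("pics/w10c.png",cv2.resize(d["frame"][:300,180:580,::-1],(800,600),interpolation=cv2.INTER_CUBIC))
E
```

```text
[ 0.49697528 -0.41433898  0.29867771] [ 3.14147128e+00 -4.21423884e-04  3.10660476e+00] [ 0.45628545  0.41046509 -0.46975743] 17.6167 [-8.18825484e-01  4.62052624e-01  4.29026433e-01  1.53815428e+00
 -2.11568472e-04 -7.83837523e-01]
```

View pics/w10c.png

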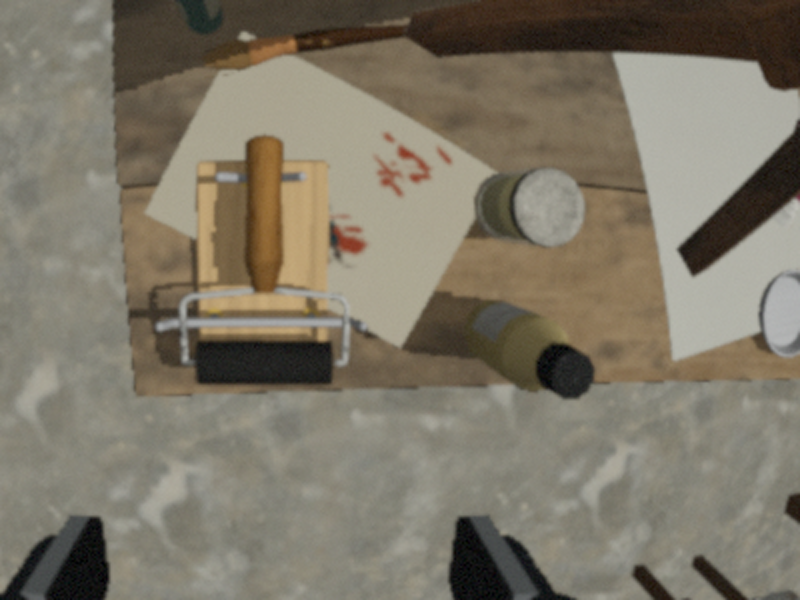

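Call:
step_arm:
  plan:
    - [[-1.6,3.7,0],0,1]
    - [[-1.6,3.7,0],0,1]
    - [[-1.6,3.7,0],0,1]
    - [[0.13,3.9,0],0,1]
    - [[0.13,3.9,0],0,1]
    - [[0.13,3.9,0],0,1]
    - [[0.13,3.9,0],0,1]
    - [[0.13,3.9,0],0,1]

```text
clock: 18.28
eef_pos: [0.5473, -0.1087, 0.2971]
ee_rot: [3.141, -0.004, 3.104]
force: [0.5, -0.2, 0.3]
grip_width: 0.0853
finger_force: 0.0
```

Call:
step_arm:
  plan:
    - [[0.13,3.9,0],0,1]
    - [[0.13,3.9,0],0,1]
    - [[0.13,3.9,0],0,1]
    - [[0.13,3.9,0],0,1]
    - [[2.77,2.9,0.8],0,1]
    - [[2.77,2.9,0.8],0,1]
    - [[2.77,2.9,0.8],0,1]
    - [[2.77,2.9,0.8],0,1]

```text
clock: 18.95
eef_pos: [0.4401, 0.1661, 0.2647]
ee_rot: [-3.141, -0.004, 3.105]
force: [1.0, 1.4, -0.1]
grip_width: 0.0855
finger_force: 0.0
```

Call:
step_arm:
  plan:
    - [[2.77,2.9,0.8],0,1]
    - [[2.77,2.9,0.8],0,1]
    - [[2.77,2.9,0.8],0,1]
    - [[2.77,2.9,0.8],0,1]
    - [[0,0,0],0,1]
    - [[0,0,0],0,1]
    - [[0,0,0],0,1]

```text
clock: 19.53
eef_pos: [0.3357, 0.2849, 0.2342]
ee_rot: [-3.14, -0.002, 3.106]
force: [0.9, -1.0, 0.8]
grip_width: 0.0856
finger_force: 0.0
```

```bash
python3 - <<'E'
from h import *
d=load("w10")
for n,u,v,z in [("cap",462.5,185,.139),("cream lid",454,103.5,.084)]: print(n,p2w(d,u,v,z))
d=cam("wrist","w11"); o=env.get_obs(); print(o["eef_pos"],o["ee_rot"],o["clock"])
for t in ["ink_jar","jar_block","grey_jar"]:
    for r in env.spot_in(t,"wrist")[:4]:
        e=r["extent"]; print(t,np.round(e),round(r["conf"],2),np.round(p2w(d,e[0],e[1],.062 if "jar"==t[-3:] else .02),3))
f=d["frame"].astype(int)
# lid ring: circles on ortho at lid height
b=ortho(d,.25,.41,.21,.37,2500,.062); g=cv2.cvtColor(b,cv2.COLOR_BGR2GRAY)
c=cv2.HoughCircles(cv2.GaussianBlur(g,(0,0),3),cv2.HOUGH_GRADIENT,1.5,50,param1=60,param2=25,minRadius=50,maxRadius=75)
if c is not None:
    for x,y,r in c[0][:4]: print("circ",.41-y/2500,.37-x/2500,r/2500)
print(b[::40,::40].mean(2).astype(int))
E
```

```text
cap [ 0.50015347 -0.25764092  0.139     ]
cream lid [ 0.41184303 -0.24725056  0.084     ]
[0.33652286 0.28474194 0.23458345] [-3.14060008e+00 -8.39037424e-04  3.10458388e+00] 19.5833
ink_jar [538. 256.  44.  42.] 0.93 [0.443 0.587 0.062]
ink_jar [323. 176.  50.  54.] 0.92 [0.327 0.291 0.062]
ink_jar [580. 253.  39.  40.] 0.9 [0.449 0.684 0.062]
ink_jar [508. 229.  46.  51.] 0.86 [0.399 0.522 0.062]
jar_block [302. 271.  68.  67.] 0.68 [0.462 0.259 0.02 ]
grey_jar [205. 200.  61.  64.] 0.87 [0.348 0.158 0.062]
grey_jar [302. 270.  67.  66.] 0.57 [0.437 0.263 0.062]
circ 0.3179 0.2917 0.0209
[[116 123 123 122 116 144 148 149 150 126]
 [111 107 116 116  94  95 113  95  69  62]
 [111 119 127 120 122 115  98  96 115 110]
 [104 110 107 101 102  91 102 161 165 166]
 [165 165 167 166 139 142 165 166 166 165]
 [166 166 168 166 131 147 130 166 165 164]
 [ 85 166 166 167 144 142  93 165 165 165]
 [ 85 167 165 166 167  78 167 165 165 165]
 [ 84 166 150 118 167 166 165 166 165 167]
 [ 85 165  54  82 166 167 166 165 166 111]]
```

```bash
cat >> h.py <<'E'
def disc(d,x,y,z,rad,fn,s=2500,w=.06):
    b=ortho(d,x-w,x+w,y-w,y+w,s,z); b=cv2.GaussianBlur(b,(0,0),2).astype(int)
    m=fn(b[...,2],b[...,1],b[...,0]).astype(np.uint8)
    n,l=cv2.connectedComponents(m); k=l[int(w*s),int(w*s)]; m=(l==k)
    r,c=np.nonzero(m); return dict(k=k,area=m.sum()/s/s*1e6,xmax=x+w-r.min()/s,xmin=x+w-r.max()/s,ymax=y+w-c.min()/s,ymin=y+w-c.max()/s)
E
python3 - <<'E'
from h import *
d=load("w11"); print(d["o"])
print(disc(d,.329,.291,.062,.026,lambda r,g,b:(r+g+b)/3<156,w=.045))
print("circle y at mid rows")
for z in (.02,):
    # block well: shadow/edges; block top colour
    b=ortho(d,.39,.54,.18,.34,2000,z); 
    for q in [(40,160),(150,160),(150,20),(150,290),(260,160)]: print(q,b[q][::-1])
print(env.get_obs()["clock"])
E
```

```text
[0.25842341 0.28890176 0.3767721 ]
{'k': np.int32(2), 'area': np.float64(2273.2799999999997), 'xmax': np.float64(0.3536), 'xmin': np.float64(0.2956), 'ymax': np.float64(0.31679999999999997), 'ymin': np.float64(0.26639999999999997)}
circle y at mid rows
(40, 160) [138 118  89]
(150, 160) [190 165 126]
(150, 20) [144 124  94]
(150, 290) [141 120  92]
(260, 160) [131 113  86]
19.7333
```

Call:
step_arm:
  plan:
    - [[0.75,0.6,3.5],0,1]
    - [[0,0,4],0,1]
    - [[0,0,4],0,1]
    - [[0,0,4],0,1]
    - [[0,0,3.2],0,1]
    - [[0,0,2.2],0,1]
    - [[0,0,0.4],0,1]
    - [[0,0,0],0,1]

```text
clock: 20.4
eef_pos: [0.3287, 0.2906, 0.0212]
ee_rot: [-3.14, -0.003, 3.104]
force: [0.6, -0.3, 1.0]
grip_width: 0.0853
finger_force: 0.0
```

Call:
step_arm:
  plan:
    - [[0,0,0],0,0.2]
    - [[0,0,0],0,0.2]
    - [[0,0,0],0,0.2]
    - [[0,0,0],0,0.2]
    - [[0,0,0],0,0.2]

```text
clock: 20.82
eef_pos: [0.3308, 0.2927, 0.0245]
ee_rot: [3.14, 0.004, 3.106]
force: [-0.6, -2.4, 7.7]
grip_width: 0.0492
finger_force: 61.2
```

```bash
python3 - <<'E'
from h import *
for n in ("w1","w5","w6","w11"):
    d=load(n); f=d["frame"].astype(int); 
    s=2000; b=ortho(d,.39,.54,.18,.34,s,.02); hsv=cv2.GaussianBlur(b,(0,0),1.5).astype(int)
    m=((hsv[...,2]>165)&(hsv[...,2]-hsv[...,0]>45)).astype(np.uint8)
    k,l,st,_=cv2.connectedComponentsWithStats(m); i=1+np.argmax(st[1:,4])
    cs,_=cv2.findContours((l==i).astype(np.uint8),cv2.RETR_EXTERNAL,cv2.CHAIN_APPROX_NONE)
    (cx,cy),wh,a=cv2.minAreaRect(max(cs,key=len)); print(n,"block",.54-cy/s,.34-cx/s,np.array(wh)/s,a)
E
```

```text
w1 block 0.4682438201904297 0.2593101043701172 [0.0906849  0.08992642] 5.440331935882568
w5 block 0.46801683044433595 0.2589985809326172 [0.08969543 0.08920566] 4.844000339508057
w6 block 0.4747870635986329 0.2574518280029297 [0.0988904 0.0810993] 1.087763786315918
w11 block 0.46812295532226567 0.2588524627685547 [0.09062628 0.08935878] 5.19442892074585
```

Call:
step_arm:
  plan:
    - [[0,0,-2],0,0.2]
    - [[0,0,-4],0,0.2]
    - [[0,0,-3],0,0.2]
    - [[0,0,0],0,0.2]

```text
clock: 21.15
eef_pos: [0.3329, 0.2945, 0.119]
ee_rot: [3.135, 0.01, 3.106]
force: [0.6, 1.8, -1.0]
grip_width: 0.0489
finger_force: 63.6
```

Call:
step_arm:
  plan:
    - [[0,0,0],0,0.2]
    - [[0,0,0],0,0.2]
    - [[0,0,0],0,0.2]
    - [[0,0,0],0,0.2]

```text
clock: 21.48
eef_pos: [0.3281, 0.2914, 0.1111]
ee_rot: [-3.14, -0.002, 3.106]
force: [0.1, 0.2, -1.3]
grip_width: 0.0491
finger_force: 63.5
```

```bash
python3 - <<'E'
from h import *
o=env.get_obs(); print(o["eef_pos"],o["ee_rot"],o["joint_positions"])
E
```

```text
[0.32806273 0.29139689 0.11106267] [-3.14017960e+00 -2.29270841e-03  3.10583741e+00] [ 5.42883088e-01  1.32448392e-01 -4.94993746e-01  9.46046438e-01
  7.08279166e-05  5.78636618e-01]
```

Call:
step_arm:
  plan:
    - [[-3.5,-0.69,0],0,0.2]
    - [[-3.5,-0.69,0],0,0.2]
    - [[-3.5,-0.69,0],0,0.2]
    - [[-3.5,-0.69,0],0,0.2]
    - [[0,0,0],0,0.2]
    - [[0,0,0],0,0.2]
    - [[0,0,0],0,0.2]
    - [[0,0,0],0,0.2]

```text
clock: 22.15
eef_pos: [0.4662, 0.2593, 0.1114]
ee_rot: [-3.141, -0.003, 3.106]
force: [-0.1, 0.5, -3.2]
grip_width: 0.0493
finger_force: 63.5
```

Call:
step_arm:
  plan:
    - [[-0.1,0,3],0,0.2]
    - [[0,0,3],0,0.2]
    - [[0,0,1.5],0,0.2]
    - [[0,0,0.3],0,0.2]
    - [[0,0,0],0,0.2]
    - [[0,0,0],0,0.2]
    - [[0,0,0],0,0.2]

```text
clock: 22.73
eef_pos: [0.4699, 0.2601, 0.0359]
ee_rot: [3.14, 0.002, 3.106]
force: [-0.1, 0.5, -1.7]
grip_width: 0.0491
finger_force: 63.5
```

Call:
step_arm:
  plan:
    - [[0.1,0,0.3],0,0.2]
    - [[0,0,0.2],0,0.2]
    - [[0,0,0.1],0,0.2]
    - [[0,0,0],0,0.2]

```text
clock: 23.07
eef_pos: [0.4689, 0.2599, 0.0305]
ee_rot: [3.14, 0.002, 3.106]
force: [-4.1, -1.9, 11.9]
grip_width: 0.0489
finger_force: 64.7
```

Call:
step_arm:
  plan:
    - [[0,0,0],0,0.75]
    - [[0,0,0],0,0.75]
    - [[0,0,0],0,0.75]
    - [[0,0,-1.5],0,0.75]
    - [[0,0,-4],0,1]
    - [[0,0,-4],0,1]
    - [[0,0,-4],0,1]
    - [[0,0,-4],0,1]

```text
clock: 23.73
eef_pos: [0.4676, 0.2592, 0.205]
ee_rot: [-3.141, -0.0, 3.106]
force: [0.9, -0.5, -0.6]
grip_width: 0.0853
finger_force: 0.0
```

Call:
step_arm:
  plan:
    - [[0,0,-4],0,1]
    - [[0,0,-4],0,1]
    - [[0,0,-1.5],0,1]
    - [[0,0,0],0,1]
    - [[0,0,0],0,1]

```text
clock: 24.15
eef_pos: [0.4687, 0.2596, 0.2992]
ee_rot: [3.141, 0.002, 3.106]
force: [-0.5, -0.2, -0.9]
grip_width: 0.0856
finger_force: 0.0
```

```bash
python3 - <<'E'
from h import *
d=cam("wrist","w12"); o=env.get_obs(); print(o["eef_pos"],o["ee_rot"],o["clock"])
for t in ["ink_jar","grey_jar","gouge","drip_dish"]:
    for r in env.spot_in(t,"wrist")[:3]:
        e=r["extent"]; print(t,np.round(e),round(r["conf"],2),np.round(p2w(d,e[0],e[1],.068 if t=="ink_jar" else .014),3))
s=2000; b=ortho(d,.43,.53,.0,.1,s,.014); print(b[::25,::25,::-1].mean(2).astype(int))
print(disc(d,.468,.259,.068,.026,lambda r,g,b:(r-b<20),w=.045))
E
```

```text
[0.46798705 0.25936524 0.29765684] [-3.14150018e+00 -4.66974315e-04  3.10568525e+00] 24.2
ink_jar [319. 168.  44.  45.] 0.91 [0.464 0.261 0.068]
ink_jar [506. 126.  50.  36.] 0.74 [0.408 0.517 0.068]
ink_jar [539. 161.  43.  38.] 0.62 [0.455 0.585 0.068]
grey_jar [229.  84.  59.  49.] 0.93 [0.347 0.141 0.014]
gouge [ 37. 210.  63.  44.] 0.74 [ 0.52  -0.324  0.014]
gouge [244. 177.  32.  95.] 0.56 [0.481 0.152 0.014]
drip_dish [182. 181.  48.  50.] 0.57 [0.482 0.053 0.014]
[[107 110 114 108 110 112 116 112]
 [113 112 111 137 127 149 110 115]
 [124 120 129 170 169 163 151 119]
 [110 136 168 167 168 169 164 168]
 [141 114 166 167 169 169 176 168]
 [174 166 165 168 167 169 156 171]
 [173 173 145 128 161  93 107 172]
 [173 172 173 133 109 156 173 172]]
{'k': np.int32(1), 'area': np.float64(1862.56), 'xmax': np.float64(0.48860000000000003), 'xmin': np.float64(0.4374), 'ymax': np.float64(0.284), 'ymin': np.float64(0.2372)}
```

Call:
step_arm:
  plan:
    - [[-1.3,-3.67,0],0,1]
    - [[-1.3,-3.67,0],0,1]
    - [[-1.3,-3.67,0],0,1]
    - [[-1.3,-3.67,0],0,1]
    - [[-1.3,-3.67,0],0,1]
    - [[-1.3,-3.67,0],0,1]
    - [[-1.3,-3.67,0],0,1]

```text
clock: 24.98
eef_pos: [0.5496, -0.0023, 0.2972]
ee_rot: [3.141, -0.002, 3.106]
force: [0.2, 1.4, -0.5]
grip_width: 0.0855
finger_force: 0.0
```

```bash
python3 - <<'E'
from h import *
d=cam("wrist","w13"); o=env.get_obs(); print(o["eef_pos"],o["ee_rot"],o["clock"])
for r in env.spot_in("drip_dish","wrist")[:3]:
    e=r["extent"]; print(np.round(e,1),round(r["conf"],2),np.round(p2w(d,e[0],e[1],.014),4))
E
```

```text
[ 0.55194511 -0.00882507  0.29648133] [-3.13766389e+00 -5.27563853e-04  3.10001473e+00] 25.0333
[355.3 116.8  59.8  56.8] 0.75 [0.4828 0.0509 0.014 ]
```

Call:
step_arm:
  plan:
    - [[-0.13,-3.57,0],0,1]
    - [[-0.13,-3.57,0],0,1]
    - [[-0.13,-3.57,0],0,1]
    - [[-0.13,-3.57,0],0,1]
    - [[-0.13,-3.57,0],0,1]
    - [[-0.13,-3.57,0],0,1]
    - [[-0.13,-3.57,0],0,1]
    - [[3.5,0,0],0,1]

```text
clock: 25.75
eef_pos: [0.5192, -0.2559, 0.2906]
ee_rot: [3.139, -0.005, 3.103]
force: [-0.5, -0.1, -1.7]
grip_width: 0.0856
finger_force: 0.0
```

Call:
step_arm:
  plan:
    - [[1,0,0],0,1]
    - [[0,0,0],0,1]
    - [[0,0,0],0,1]
    - [[0,0,0],0,1]

```text
clock: 26.08
eef_pos: [0.5056, -0.2484, 0.2983]
ee_rot: [3.142, 0.001, 3.107]
force: [0.5, 0.8, 0.5]
grip_width: 0.0849
finger_force: 0.0
```

```bash
python3 - <<'E'
from h import *
d=cam("wrist","w14"); o=env.get_obs(); print(o["eef_pos"],o["ee_rot"],o["clock"],d["o"])
for t,z in [("bottle",.139),("cream_jar",.084),("drip_dish",.014),("brayer",.04)]:
    for r in env.spot_in(t,"wrist")[:2]:
        e=r["extent"]; print(t,np.round(e,1),round(r["conf"],2),np.round(p2w(d,e[0],e[1],z),4))
for z in (.139,.08): print(z,seg(d,lambda r,g,b:(r+g+b<110)&(np.arange(400)[:,None]<230)&(np.abs(np.arange(640)-325)<80),z)[:2], np.round(w2p(d,[.5,-.25,z]),0))
m=seg(d,lambda r,g,b:(r-b>45)&(g-b>30)&(r-g<25)&(np.arange(400)[:,None]<260),.1); print("ochre",m)
E
```

```text
[ 0.50576298 -0.24840316  0.29851246] [-3.14136867e+00  9.07156305e-04  3.10703618e+00] 26.1333 [ 0.42795278 -0.24473419  0.44078676]
bottle [317.9 171.5  44.1  55. ] 0.59 [ 0.4893 -0.2478  0.139 ]
cream_jar [318.6  98.1  38.4  43.2] 0.71 [ 0.4151 -0.2446  0.084 ]
drip_dish [505.6 150.1  39.3  48.1] 0.93 [0.4841 0.0468 0.014 ]
drip_dish [192.8 130.3  84.7  90.5] 0.56 [ 0.4447 -0.4276  0.014 ]
brayer [191.9 131.8  75.2 120.2] 0.68 [ 0.4456 -0.418   0.04  ]
0.139 (array([262,   0,  69,  23, 722], dtype=int32), array([ 0.32474259, -0.26444272])) [[316. 182.]]
0.08 (array([262,   0,  69,  23, 722], dtype=int32), array([ 0.30456476, -0.26829578])) [[317. 170.]]
ochre (array([312, 155,  25,  33, 357], dtype=int32), array([ 0.49287374, -0.23904552]), np.float64(29.342128045022747), array([ 0.51138488, -0.22863964]), array([ 0.47724617, -0.24783041]))
```

```bash
python3 - <<'E'
from h import *
d=load("w14")
print("cap far",p2w(d,318,199,.139),"base near",p2w(d,318,144,0.0),"cream far",p2w(d,318.6,119.7,.084),"cream near",p2w(d,318.6,76.5,.0))
f=d["frame"]; print([(v,f[v,318].tolist()) for v in range(136,206,3)])
E
```

```text
cap far [ 0.51782893 -0.24871633  0.139     ] base near [ 0.47750901 -0.24766848  0.        ] cream far [ 0.43994828 -0.24544301  0.084     ] cream near [ 0.38114474 -0.24348172  0.        ]
[(136, [129, 108, 80]), (139, [129, 109, 79]), (142, [133, 114, 87]), (145, [128, 110, 84]), (148, [86, 81, 66]), (151, [85, 85, 76]), (154, [102, 92, 61]), (157, [128, 117, 76]), (160, [130, 117, 80]), (163, [128, 117, 79]), (166, [124, 115, 77]), (169, [51, 47, 37]), (172, [25, 22, 23]), (175, [32, 35, 31]), (178, [40, 43, 40]), (181, [37, 34, 34]), (184, [35, 34, 34]), (187, [34, 37, 38]), (190, [34, 34, 30]), (193, [28, 34, 33]), (196, [45, 47, 42]), (199, [130, 130, 116]), (202, [133, 131, 115]), (205, [139, 139, 125])]
```

Call:
step_arm:
  plan:
    - [[0.25,0,3],0,1]
    - [[0,0,4],0,1]
    - [[0,0,4],0,1]
    - [[0,0,4],0,1]
    - [[0,0,4],0,1]
    - [[0,0,2.4],0,1]
    - [[0,0,0.7],0,1]
    - [[0,0,0],0,1]

```text
clock: 27.0
eef_pos: [0.5012, -0.2478, 0.0753]
ee_rot: [3.139, -0.004, 3.106]
force: [0.6, 0.4, -0.0]
grip_width: 0.0855
finger_force: 0.0
```

Call:
step_arm:
  plan:
    - [[0,0,0],0,1]
    - [[0,0,0],0,0.2]
    - [[0,0,0],0,0.2]
    - [[0,0,0],0,0.2]
    - [[0,0,0],0,0.2]
    - [[0,0,0],0,0.2]
    - [[0,0,0],0,0.2]

```text
clock: 27.58
eef_pos: [0.5041, -0.2499, 0.0797]
ee_rot: [-3.139, 0.004, 3.106]
force: [-0.7, -0.1, 6.8]
grip_width: 0.0438
finger_force: 59.9
```

Call:
step_arm:
  plan:
    - [[0,0,-1],0,0.2]
    - [[0,0,-3],0,0.2]
    - [[0,0,-4],0,0.2]
    - [[0,0,-4],0,0.2]
    - [[-1.3,3.3,0],0,0.2]
    - [[-1.3,3.3,0],0,0.2]
    - [[-1.3,3.3,0],0,0.2]
    - [[0.13,3.75,0],0,0.2]

```text
clock: 28.25
eef_pos: [0.5474, -0.1135, 0.1985]
ee_rot: [-3.141, 0.004, 3.105]
force: [0.5, 0.7, -1.2]
grip_width: 0.044
finger_force: 61.4
```

Call:
step_arm:
  plan:
    - [[0.13,3.75,0],0,0.2]
    - [[0.13,3.75,0],0,0.2]
    - [[0.13,3.75,0],0,0.2]
    - [[2.13,1.63,0],0,0.2]
    - [[2.13,1.63,0],0,0.2]
    - [[2.13,1.63,0],0,0.2]
    - [[0,0,0],0,0.2]
    - [[0,0,0],0,0.2]

```text
clock: 28.92
eef_pos: [0.4823, 0.0507, 0.1983]
ee_rot: [-3.142, 0.001, 3.108]
force: [1.2, -0.5, -0.9]
grip_width: 0.0439
finger_force: 61.5
```

Call:
step_arm:
  plan:
    - [[0,0,0],0,0.2]
    - [[0,0,0],0,0.2]
    - [[0,0,0],0,0.2]

```text
clock: 29.17
eef_pos: [0.4839, 0.0492, 0.1975]
ee_rot: [-3.142, 0.001, 3.105]
force: [0.2, 0.4, -1.4]
grip_width: 0.0439
finger_force: 61.5
```

```bash
python3 - <<'E'
from h import *
d=cam("wrist","w15"); o=env.get_obs(); print(o["eef_pos"],o["ee_rot"],o["clock"],o["grip_width"])
for r in env.spot_in("drip_dish","wrist")[:3]:
    e=r["extent"]; print(np.round(e,1),round(r["conf"],2),np.round(p2w(d,e[0],e[1],.014),4))
E
```

```text
[0.48375965 0.04915129 0.19731698] [3.14155972e+00 1.71066848e-04 3.10455355e+00] 29.2167 0.04357015862306141
[317.6 173.6  74.5  64.1] 0.74 [0.4749 0.0492 0.014 ]
```

Call:
step_arm:
  plan:
    - [[0.1,0.05,3],0,0.2]
    - [[0,0,4],0,0.2]
    - [[0,0,2.5],0,0.2]
    - [[0,0,1],0,0.2]
    - [[0,0,0.3],0,0.2]
    - [[0,0,0],0,0.2]
    - [[0,0,0],0,0.2]

```text
clock: 29.85
eef_pos: [0.4835, 0.0502, 0.0907]
ee_rot: [-3.142, 0.002, 3.106]
force: [0.4, 0.2, -1.8]
grip_width: 0.0438
finger_force: 61.5
```

Call:
step_arm:
  plan:
    - [[0,0,0.2],0,0.2]
    - [[0,0,0.1],0,0.2]
    - [[0,0,0],0,0.2]

```text
clock: 30.1
eef_pos: [0.4828, 0.0504, 0.0872]
ee_rot: [3.142, 0.002, 3.106]
force: [0.5, -0.7, -0.5]
grip_width: 0.0439
finger_force: 61.5
```

Call:
step_arm:
  plan:
    - [[0,0,0.2],0,0.2]
    - [[0,0,0.1],0,0.2]
    - [[0,0,0],0,0.2]

```text
clock: 30.35
eef_pos: [0.4827, 0.0504, 0.0838]
ee_rot: [3.142, 0.001, 3.106]
force: [-0.6, -0.6, 2.5]
grip_width: 0.0439
finger_force: 61.8
```

Call:
step_arm:
  plan:
    - [[0,0,0.05],0,0.2]
    - [[0,0,0],0,1]
    - [[0,0,0],0,1]
    - [[0,0,0],0,1]
    - [[0,0,0],0,1]
    - [[0,0,-2],0,1]
    - [[0,0,-4],0,1]
    - [[0,0,-4],0,1]

```text
clock: 31.02
eef_pos: [0.4802, 0.0505, 0.1824]
ee_rot: [3.141, -0.005, 3.106]
force: [1.5, -0.3, -0.1]
grip_width: 0.0853
finger_force: 0.0
```

Call:
step_arm:
  plan:
    - [[0,0,-4],0,1]
    - [[0,0,-4],0,1]
    - [[0,0,-4],0,1]
    - [[0,0,0],0,1]
    - [[0,0,0],0,1]
    - [[0,0,0],0,1]

```text
clock: 31.52
eef_pos: [0.482, 0.0504, 0.3025]
ee_rot: [3.142, -0.0, 3.106]
force: [0.0, 0.4, -0.6]
grip_width: 0.0856
finger_force: 0.0
```

```bash
python3 - <<'E'
from h import *
d=cam("wrist","w16"); o=env.get_obs(); print(o["eef_pos"],o["clock"],o["force"])
Z=dict(bottle=.139,ink_jar=.068,gouge=.034,brayer=.04,grey_jar=.077,cream_jar=.084)
for t,z in Z.items():
    for r in env.spot_in(t,"wrist")[:2]:
        e=r["extent"]; print(t,np.round(e,1),round(r["conf"],2),np.round(p2w(d,e[0],e[1],z),3))
        if t=="bottle": print(" cap far",p2w(d,e[0],e[1]+e[3]/2,.139))
c=cam("top","top2"); a=load("top1")
for t in Z: print("top",t,[(np.round(r["extent"]).astype(int).tolist(),round(r["conf"],2)) for r in env.spot_in(t,"top")[:4]])
s=cam("side","s2")
for t in Z: print("side",t,[(np.round(r["extent"]).astype(int).tolist(),round(r["conf"],2)) for r in env.spot_in(t,"side")[:3]])
E
```

```text
[0.48150623 0.0504117  0.30166482] 31.5667 [-1.7589394  -0.46861973 -0.00377041]
bottle [318.6 174.1  44.5  49.9] 0.88 [0.469 0.052 0.139]
 cap far [0.49551044 0.05068246 0.139     ]
bottle [394.4 158.9  24.5  95.9] 0.24 [0.456 0.129 0.139]
 cap far [0.50687875 0.13069373 0.139     ]
ink_jar [609.3 159.   33.   28.2] 0.93 [0.459 0.563 0.068]
ink_jar [466.8 156.6  48.5  40.2] 0.87 [0.464 0.248 0.068]
gouge [394.3 159.8  19.6  97.1] 0.73 [0.474 0.155 0.034]
brayer [ 56.4 166.7  41.7  93.3] 0.59 [ 0.447 -0.408  0.04 ]
brayer [465.6 155.4  46.7  40.1] 0.54 [0.467 0.261 0.04 ]
grey_jar [393.4  68.2  52.9  49.5] 0.78 [0.355 0.144 0.077]
grey_jar [ 60.6 165.1  52.4  71.9] 0.15 [ 0.442 -0.354  0.077]
cream_jar [119.8 137.1  50.9  37.1] 0.88 [ 0.415 -0.214  0.084]
top bottle [([497, 183, 30, 48], 0.38)]
top ink_jar [([160, 178, 17, 15], 0.67), ([293, 178, 13, 21], 0.66), ([212, 196, 20, 16], 0.66), ([187, 182, 19, 16], 0.66)]
top gouge [([324, 167, 5, 25], 0.52)]
top brayer [([497, 182, 38, 47], 0.94)]
top grey_jar [([323, 167, 5, 22], 0.72), ([327, 211, 20, 17], 0.66)]
top cream_jar [([443, 191, 21, 22], 0.62)]
side bottle [([307, 168, 15, 38], 0.58)]
side ink_jar [([231, 308, 19, 31], 0.83), ([251, 276, 19, 25], 0.71), ([279, 265, 15, 24], 0.55)]
side gouge [([297, 189, 22, 9], 0.46)]
side brayer [([345, 127, 33, 14], 0.49)]
side grey_jar [([332, 193, 18, 26], 0.8)]
side cream_jar [([346, 144, 12, 17], 0.51)]
```

```bash
python3 -c "
from rig import env
print(env.sign_off())"
```

```text
the job is handed in; nothing more can be done
None
```

I placed the gouge, brayer, ink jar and bottle in their holders in that order and handed the job in at about 33 s of the 118 s; the last camera readings show all four in place and the grey and cream jars where they were, though I viewed 16 pictures, two over the limit of 14.

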